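# Seat the cover disc in the pump housing and swing the keeper over it

## Task

The loose steel cover disc lies on the flat face of the green pump housing. Push it across the face, without lifting it, until it drops over the rim and lies flat on the bottom of the round recess; then push the keeper arm round to its stop so that it lies over the disc. Leave the mug, tape roll, screwdriver and brass union where they are, and finish with the disc and keeper at rest.

Things in the scene. Friction and masses are not known exactly. Their poses are not given: they have to be found in the camera images.
- housing: Green pump housing fixed to the desk: a flat rectangular face 210 mm (its x) by 130 mm (its y), 62 mm above the desk; below it two pipe stubs reach 114 mm out along its +x and -x. Origin on the desk under the middle of the face. The disc starts on the -x half of the face; the round recess is centred at x = +30 mm, y = 0; the keeper pivot is at x = +88 mm, y = 0.
- disc: Loose steel cover disc, 52 mm in diameter and 12 mm thick, about 0.13 to 0.25 kg, lower edge chamfered 2.5 mm, lying flat on the housing face. Origin at the centre of its underside, z up. Once seated it stands 4 mm above the face.
- seat (a point): Centre of the bottom of the round recess: 56 mm in diameter, 8 mm deep, so 54 mm above the desk; the disc has 2 mm of play all round. Axes as the housing.
- pivot (a point): On the keeper's vertical pivot axis at the level of the face (62 mm above the desk); a bolt 20 mm in diameter stands there up to 17 mm above the face. Axes as the housing.
- keeper (a joint): Angle (rad) of the dark steel keeper arm about its vertical pivot: 0 = closed at its stop, pointing along the housing's -x; grows as it opens towards the housing's +y (pi/2 = along +y, 2.0 = open stop); starts at 1.1 to 1.9. Stiff, stays where left (1 to 2 N at the post). Arm 14 mm wide, 50 mm long, 6 to 12 mm above the face: it passes 2 mm over a seated disc, an unseated one stops it.
- tab (a point): Centre of the top of the round upright finger post near the end of the keeper arm: 12 mm in diameter, from 12 to 38 mm above the face (top 100 mm above the desk), 43 mm from the pivot axis.
- mug: Bystander: terracotta mug, 76 mm in diameter, 85 mm tall, standing on the desk beside the housing. Origin at the centre of its underside.
- tape: Bystander: roll of black tape lying flat on the desk, 68 mm in diameter, 19 mm tall. Origin at the centre of its underside.
- screwdriver: Bystander: screwdriver lying on the desk beside the housing, along its own x. Origin on its underside.
- union: Bystander: brass pipe union standing on the desk, 54 mm in diameter, 32 mm tall. Origin at the centre of its underside.
Things that resemble listed ones, but are neither listed nor needed, are in the scene too. Leave any orange or pink look-alike of the disc alone.

How it is judged:
On the way, in this order (a step that is already met when the one before it is completed fails the run):
1. the disc lies flat on the bottom of the recess while the keeper is still open (horizontal distance between disc and seat below 0.005 m and z of disc in the frame of seat below 0.002 m and angle between disc's own z axis and vertical below 0.06 rad and value of joint keeper above 0.5 rad), for 0.2 s.
2. the keeper is swung to its stop over the disc (value of joint keeper below 0.12 rad), for 0.2 s.
At the end, for the whole second after the job is handed in: The disc lies in the recess, centre within 5 mm of the recess axis, underside within 2 mm of the bottom, tilted less than 0.06 rad; the keeper is within 0.12 rad of its closed stop; both at rest (horizontal distance between disc and seat below 0.005 m and z of disc in the frame of seat below 0.002 m and angle between disc's own z axis and vertical below 0.06 rad and value of joint keeper below 0.12 rad and linear speed of disc below 0.01 m/s and velocity of joint keeper below 0.05 rad/s); the robot touches nothing.
It fails at once if the disc is lifted more than 6 mm off the face (height (world z) of disc above 0.068 m).
It fails at once if the disc is tipped up steeply (angle between disc's own z axis and vertical above 0.7 rad).
It fails at once if a bystander is moved more than 20 mm (distance of any of mug, tape, screwdriver, union from where it was at the start of the episode above 0.02 m).
It also fails if it takes over 51 s, if anything falls off the work surface, if the arm or the gripper's body presses on something with over 40 N, if the wrist force passes 120 N, or if a joint passes its speed limit or range.

## Robot

A 6-joint arm with a two-finger parallel gripper is mounted at the origin on the work surface. World frame = base frame: x ahead of the robot, y to its left, z up, the work surface at z = 0. Lengths are in m, angles in rad, forces in N, time in s.
With the tool pointing down it reaches from about 0.225 to 0.875 m from the base axis. Payload 3.4 kg.
Tool frame: the origin (TCP) lies at the very end of the fingers, on their centre line; the grasp point (between the pads) lies 19 mm behind it; z points along the fingers, y is the line along which they close (so a half turn about z gives the same grasp; the last joint's range is limited). The gripper opens to 85 mm and grips with 20 to 120 N. Pads are 22 mm wide; open, the fingers measure 114 mm over their backs; the gripper's body (76 mm by 85 mm) begins 54 mm behind the grasp point. The pads swing forward as they close: fully open they stand 13 mm farther back than shut.
Start: joints at [-1.279, 0.276, 1.505, -0, 1.361, -0.121], TCP at [0.231, -0.527, 0.231] pointing down, gripper open.
Joint ranges: [-2.89, 2.89], [-0.75, 2.08], [0.22, 2.7], [-1.18, 4.32], [0.11, 2.71], [-2.7, 2.7]. Speed limits (rad/s): [2.57, 2.57, 3.14, 3.14, 3.14, 3.14].

## Interface

Orientations are given as a rotation vector (axis times angle).
In Python, from cell import arm, optics, models gives the robot as it stands. The module is installed in compiled form; this text tells all that it offers.
- The arm moves only by the tool carry_out, never from a script. Its arguments are lists of equal length, an entry for each row: "dp": the shift along the tool's x, y, z in mm, a list of three; "twist": the turn, a rotation vector about the tool's x, y, z in degrees, a list of three; "gripper": the closure, from -1 (fully open) to 1 (shut). A call has 1 to 8 rows; each row shifts and turns the commanded pose from where the row before left it, along the tool's axes as they then stand; what a row does not reach is not made up. A row lasts 1/12 s, in which the tool goes at most 41.7 mm and 7.16 degrees, less where a joint would pass 70% of its speed; a pose out of reach is approached as far as the arm can. A call with a gripper value outside its range is refused whole. The fingers move at their own pace and stop on an object; "squeeze" is the grip in N (left out, the last holds). Time passes only in rows, so rows that do not move let the fingers close. It gives the time, the measured TCP pose, the force, the opening and the grip force at its end, in the units of the state.
- arm.get_obs(): the state, without advancing time (a new reading comes with each control period).
- optics.get_image(name): name is "scene" or "top"; returns the picture (400x640x3 uint8, red, green, blue); there is no depth.
- optics.get_calibration(name): a dict with "fx", "fy", "cx", "cy" (pixels), "position" and "rotation" of the camera in the world. Camera axes: x right, y up, looking along -z (the intrinsics and any distortion apply to the point x, -y, -z); pixel columns grow to the right and rows downward; lengths in m; the calibration is good to about 2 mm. A picture is of the moment at which its call begins. get_calibration takes no time and is no camera call.
- arm.close_job(): hands the job in; it is judged then, once.
Trained networks look in the newest picture that a camera, given by its name, has taken for a name from the list of things; names that differ only in an ending like _2 or _b are one class to them, and where a whole thing is asked for, a point or a joint stands for the part that bears it (a point fixed in the world has none). Each returns a list of dicts, best first, with "confidence" (0 to 1); they miss things now and then, are a little off and sometimes report something else, mostly with a low value. They report only what shows in the picture. A call takes as long as a camera call. They do not tell look-alikes from the thing itself.
- models.cut_out(camera, query): "pixels" (400x640 bool, what is visible of it) and "location" ([column, row] in pixels, amid what is visible of it).
The state is a dict: "t": time; "q": joint angles; "joint_velocities": joint speeds; "joint_efforts": joint torques, N m; "ee_pos": TCP position; "tcp_rot": TCP orientation; "ft_force": force on the tool from outside, world axes, zero at the start; "wrist_torque": the same for the moment, N m; "grip_width": finger opening in m; "finger_force": force on a finger pad.
Only numpy, scipy, OpenCV 4.12 (cv2) and the standard library are available. Lean on these libraries where they do the work, as an engineer would, in place of code of your own. Each camera call takes 0.05 s, during which the arm holds its last target. There are 200 camera calls.

## Working session

There is one attempt and no reset: what is moved stays moved. The work goes in short steps, Python scripts to look and compute and a tool call to move; the robot and the scene stay as the last step left them, time stands still between calls to the robot, and variables do not carry over. Pictures are saved under pics/ and viewed, at most 10 in all, crops included, and the job is handed in when it is done.

Besides the shell and the picture viewer there is one more tool, called in YAML: its name, and indented under it one key for each argument. carry_out: Moves the arm, as the interface text tells. Its arguments: {"type":"object","properties":{"dp":{"type":"array","items":{"type":"array","items":{"type":"number"}}},"twist":{"type":"array","items":{"type":"array","items":{"type":"number"}}},"gripper":{"type":"array","items":{"type":"number"}},"squeeze":{"type":"number"}},"required":["dp","twist","gripper"]}

```bash
mkdir -p pics; cat > h.py <<'E'
import numpy as np, cv2
from cell import arm, optics, models
def ray(cam,uv):
    c=optics.get_calibration(cam)
    d=np.array([(uv[0]-c['cx'])/c['fx'],-(uv[1]-c['cy'])/c['fy'],-1.])
    return np.array(c['position']),np.array(c['rotation'])@d
def onz(cam,uv,z):
    p,d=ray(cam,uv); return p+d*(z-p[2])/d[2]
def proj(cam,P):
    c=optics.get_calibration(cam)
    v=np.array(c['rotation']).T@(np.array(P)-np.array(c['position']))
    return np.array([c['cx']+c['fx']*v[0]/-v[2],c['cy']-c['fy']*v[1]/-v[2]])
def save(cam,name):
    im=optics.get_image(cam); cv2.imwrite('pics/'+name,im[:,:,::-1]); return im
E
python3 - <<'E'
from h import *
for c in ('top','scene'):
    save(c,c+'0.png'); k=optics.get_calibration(c); print({a:(np.round(b,3).tolist()) if not isinstance(b,str) else b for a,b in k.items()})
    for q in ('housing','disc','keeper','seat','pivot','tab','mug','tape','screwdriver','union'):
        try:
            for r in models.cut_out(c,q)[:3]:
                l=r['location']; print(c,q,round(r['confidence'],2),np.round(l),r['pixels'].sum(),np.round(onz(c,l,.07),3))
        except Exception as e: print(q,e)
E
```

```text
{'fx': 493.778, 'fy': 493.778, 'cx': 319.714, 'cy': 191.416, 'position': [0.397, 0.032, 1.217], 'rotation': [0.078, -0.11, -1.55]}
housing invalid index to scalar variable.
disc invalid index to scalar variable.
keeper invalid index to scalar variable.
seat invalid index to scalar variable.
pivot invalid index to scalar variable.
tab invalid index to scalar variable.
mug invalid index to scalar variable.
tape invalid index to scalar variable.
screwdriver invalid index to scalar variable.
union invalid index to scalar variable.
{'fx': 376.35, 'fy': 376.35, 'cx': 320.403, 'cy': 197.346, 'position': [1.047, 0.003, 0.805], 'rotation': [0.505, 0.473, 1.473]}
housing invalid index to scalar variable.
disc invalid index to scalar variable.
keeper invalid index to scalar variable.
seat invalid index to scalar variable.
pivot invalid index to scalar variable.
tab invalid index to scalar variable.
mug invalid index to scalar variable.
tape invalid index to scalar variable.
screwdriver invalid index to scalar variable.
union invalid index to scalar variable.
```

Rotation is a rotation vector; fix and rerun.

```bash
sed -i "s/np.array(c\['rotation'\])/cv2.Rodrigues(np.array(c['rotation'],float))[0]/" h.py
python3 - <<'E'
from h import *
for c in ('top','scene'):
    optics.get_image(c)
    for q in ('housing','disc','keeper','tab','mug','tape','screwdriver','union'):
        for r in models.cut_out(c,q)[:3]:
            l=r['location']; print(c,q,round(r['confidence'],2),np.round(l),r['pixels'].sum(),np.round(onz(c,l,.07),3))
            if q=='housing':
                cs=cv2.convexHull(np.argwhere(r['pixels'])[:,::-1].astype(np.float32)); print(cv2.minAreaRect(cs))
E
```

```text
top housing 0.75 [368. 195.] 4738 [ 0.531 -0.103  0.07 ]
((367.5000305175781, 197.00001525878906), (95.2564926147461, 57.24333572387695), 63.43495178222656)
top disc 0.92 [384. 212.] 367 [ 0.491 -0.142  0.07 ]
top disc 0.77 [441. 259.] 333 [ 0.385 -0.275  0.07 ]
top disc 0.55 [409. 279.] 366 [ 0.337 -0.199  0.07 ]
top keeper 0.66 [350. 170.] 160 [ 0.589 -0.061  0.07 ]
top tab 0.67 [343. 172.] 156 [ 0.584 -0.045  0.07 ]
top mug 0.75 [278. 203.] 1024 [0.507 0.105 0.07 ]
top mug 0.26 [419. 132.] 403 [ 0.683 -0.225  0.07 ]
top tape 0.62 [306. 246.] 409 [0.409 0.039 0.07 ]
top screwdriver 0.75 [424. 205.] 512 [ 0.51  -0.235  0.07 ]
top union 0.7 [420. 133.] 390 [ 0.681 -0.227  0.07 ]
scene housing 0.78 [268. 212.] 4139 [ 0.55  -0.093  0.07 ]
((266.0538330078125, 213.46923828125), (90.42131042480469, 57.676143646240234), 60.2551155090332)
scene disc 0.65 [247. 195.] 310 [ 0.5   -0.145  0.07 ]
scene disc 0.57 [198. 176.] 237 [ 0.436 -0.271  0.07 ]
scene disc 0.55 [229. 163.] 225 [ 0.395 -0.198  0.07 ]
scene keeper 0.7 [285. 229.] 171 [ 0.6   -0.053  0.07 ]
scene tab 0.66 [266. 213.] 4065 [ 0.554 -0.097  0.07 ]
scene tab 0.64 [283. 226.] 165 [ 0.59  -0.057  0.07 ]
scene mug 0.61 [348. 200.] 1225 [0.525 0.099 0.07 ]
scene tape 0.7 [317. 189.] 418 [0.487 0.025 0.07 ]
scene screwdriver 0.65 [211. 215.] 397 [ 0.554 -0.225  0.07 ]
scene screwdriver 0.3 [198. 284.] 586 [ 0.725 -0.229  0.07 ]
scene union 0.87 [199. 289.] 545 [ 0.735 -0.227  0.07 ]
```

View pics/top0.png

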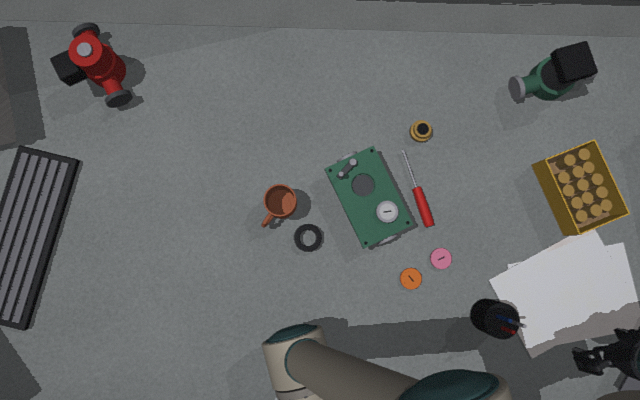

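View pics/scene0.png

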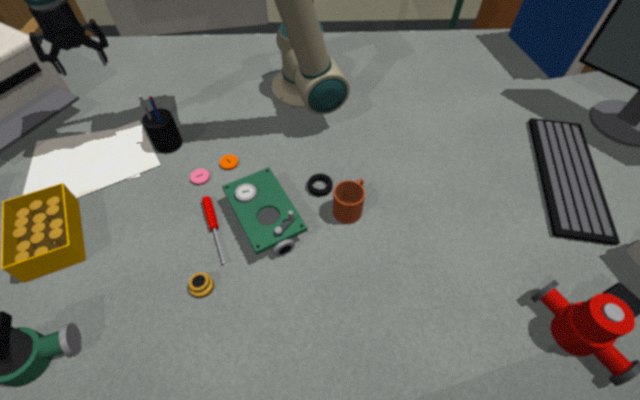

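The top view shows the disc at (387,211), the empty recess at (363,184), the keeper pivot near (352,162) with its post near (343,174), and the mug, screwdriver and union clear of the housing. The scene view agrees. Next I fit the housing, disc and keeper to both masks.

```bash
cat > fit.py <<'E'
from h import *
from scipy.optimize import minimize
def hullmask(cam,P,S=4):
    uv=np.array([proj(cam,p) for p in P]); m=np.zeros((400*S,640*S),np.uint8)
    cv2.fillConvexPoly(m,cv2.convexHull(((uv+.5)*S).astype(np.int32)),1); return cv2.resize(m.astype(np.float32),(640,400),interpolation=cv2.INTER_AREA)
def iou(a,b): return np.minimum(a,b).sum()/np.maximum(a,b).sum()
def fit(f,masks,x0,step):
    obj=lambda x:-sum(iou(hullmask(c,f(x)),m) for c,m in masks.items())/len(masks)
    sim=np.vstack([x0]+[np.array(x0)+s for s in np.diag(step)])
    r=minimize(obj,x0,method='Nelder-Mead',options=dict(initial_simplex=sim,xatol=1e-4,fatol=1e-4,maxiter=150)); return r.x,-r.fun
def circ(x,y,r,z): 
    a=np.linspace(0,2*np.pi,40); return np.c_[x+r*np.cos(a),y+r*np.sin(a),0*a+z]
def face(x):
    c,s=np.cos(x[2]),np.sin(x[2]); q=np.array([[105,65],[-105,65],[-105,-65],[105,-65]])/1000
    return np.c_[q@np.array([[c,s],[-s,c]])+x[:2],np.full(4,.062)]
def disc(x): return np.vstack([circ(*x,.026,.062),circ(*x,.026,.074)])
E
cat > go.py <<'E'
from fit import *
o=arm.get_obs(); R=cv2.Rodrigues(np.array(o['tcp_rot']))[0]; print(np.round(R,3).tolist(),o['grip_width'])
M={};D={};T={}
for c in ('top','scene'):
    im=optics.get_image(c)
    hm=models.cut_out(c,'housing')[0]['pixels']
    hsv=cv2.cvtColor(im,cv2.COLOR_RGB2HSV)
    g=((hsv[:,:,0]>60)&(hsv[:,:,0]<90)&(hsv[:,:,1]>90)).astype(np.uint8)
    uv=proj(c,[.53,-.1,.062]).astype(int); w=np.zeros_like(g); cv2.circle(w,tuple(int(v) for v in uv),65,1,-1); g*=w
    n,l,st,_=cv2.connectedComponentsWithStats(g); g=(l==1+st[1:,4].argmax())
    h=cv2.convexHull(np.argwhere(g)[:,::-1].astype(np.int32)); m=np.zeros((400,640),np.uint8); cv2.fillConvexPoly(m,h,1)
    M[c]=m.astype(np.float32)
    D[c]=models.cut_out(c,'disc')[0]['pixels'].astype(np.float32)
for ms in (['top'],['scene'],['top','scene']):
    x,s=fit(face,{k:M[k] for k in ms},[.53,-.1,.45],[.01,.01,.1]); print('face',ms,x.round(4),round(s,3))
    d,s2=fit(disc,{k:D[k] for k in ms},[.493,-.143],[.008,.008]); print('disc',d.round(4),round(s2,3))
    c,sn=np.cos(x[2]),np.sin(x[2]); print('disc in housing',(np.array([[c,sn],[-sn,c]])@(d-x[:2])).round(4))
for c in ('top','scene'):
    P=lambda a,b,z:(x[0]+c0*a-s0*b,x[1]+s0*a+c0*b,z)
    c0,s0=np.cos(x[2]),np.sin(x[2])
    im=optics.get_image(c); p=proj(c,P(0,0,.062)).astype(int); S=6
    cr=cv2.resize(im[p[1]-55:p[1]+55,p[0]-60:p[0]+60,::-1],None,fx=5,fy=5,interpolation=cv2.INTER_CUBIC)
    def dr(pts,col): cv2.polylines(cr,[((np.array([proj(c,q) for q in pts])+.5-[p[0]-60,p[1]-55])*5).astype(np.int32)],True,col,1)
    dr(face(x),(0,0,255)); dr(circ(*d,.026,.074),(255,0,0)); dr(circ(*P(.03,0,0)[:2],.028,.062),(0,255,255)); dr(circ(*P(.088,0,0)[:2],.01,.079),(255,0,255))
    for th in (1.1,1.5,1.9): dr(circ(*P(.088-.043*np.cos(th),.043*np.sin(th),0)[:2],.006,.1),(255,255,0))
    cv2.imwrite('pics/f_%s.png'%c,cr)
E
python3 go.py; python3 -c "
import cv2,numpy as np
a=cv2.imread('pics/f_top.png');b=cv2.imread('pics/f_scene.png');cv2.imwrite('pics/f.png',cv2.resize(np.vstack([a,b])[:, :],(600,1100))[:])" ; 
```

```text
[[0.916, 0.401, 0.0], [0.401, -0.916, -0.0], [-0.0, 0.0, -1.0]] 0.08528653970493165Traceback (most recent call last):
  File "go.py", line 6, in <module>
    hm=models.cut_out(c,'housing')[0]['pixels']
       ~~~~~~~~~~~~~~~~~~~~~~~~~~~^^^
IndexError: list index out of range
[ WARN:0@0.025] global loadsave.cpp:275 findDecoder imread_('pics/f_top.png'): can't open/read file: check file path/integrity
[ WARN:0@0.025] global loadsave.cpp:275 findDecoder imread_('pics/f_scene.png'): can't open/read file: check file path/integrity
Traceback (most recent call last):
cv2.error: OpenCV(4.12.0) :-1: error: (-5:Bad argument) in function 'resize'
> Overload resolution failed:
>  - src data type = object is not supported
>  - Expected Ptr<cv::UMat> for argument 'src'
```

```bash
sed -i "/hm=models/d" go.py; sed -i "s/models.cut_out(c,'disc')\[0\]/next(r for r in models.cut_out(c,'disc')+models.cut_out(c,'disc') if abs(onz(c,r['location'],.07)-[.495,-.143,.07]).max()<.03)/" go.py; python3 go.py
```

```text
[[0.916, 0.401, 0.0], [0.401, -0.916, -0.0], [-0.0, 0.0, -1.0]] 0.08544389591950537
face ['top'] [ 0.5281 -0.1057  0.4649] 0.984Traceback (most recent call last):
  File "go.py", line 15, in <module>
    d,s2=fit(disc,{k:D[k] for k in ms},[.493,-.143],[.008,.008]); print('disc',d.round(4),round(s2,3))
         ~~~^^^^^^^^^^^^^^^^^^^^^^^^^^^^^^^^^^^^^^^^^^^^^^^^^^^^
  File "fit.py", line 10, in fit
    r=minimize(obj,x0,method='Nelder-Mead',options=dict(initial_simplex=sim,xatol=1e-4,fatol=1e-4,maxiter=150)); return r.x,-r.fun
    res = _minimize_neldermead(fun, x0, args, callback, bounds=bounds,
                               **options)
    fxcc = func(xcc)
    fx = function(np.copy(x), *(wrapper_args + args))
  File "fit.py", line 8, in <lambda>
    obj=lambda x:-sum(iou(hullmask(c,f(x)),m) for c,m in masks.items())/len(masks)
                  ~~~^^^^^^^^^^^^^^^^^^^^^^^^^^^^^^^^^^^^^^^^^^^^^^^^^^
  File "fit.py", line 8, in <genexpr>
    obj=lambda x:-sum(iou(hullmask(c,f(x)),m) for c,m in masks.items())/len(masks)
                          ~~~~~~~~^^^^^^^^
  File "fit.py", line 4, in hullmask
    uv=np.array([proj(cam,p) for p in P]); m=np.zeros((400*S,640*S),np.uint8)
                 ~~~~^^^^^^^
  File "h.py", line 10, in proj
    c=optics.get_calibration(cam)
ValueError: time passes only in moves, steps and waits
```

View pics/f_top.png

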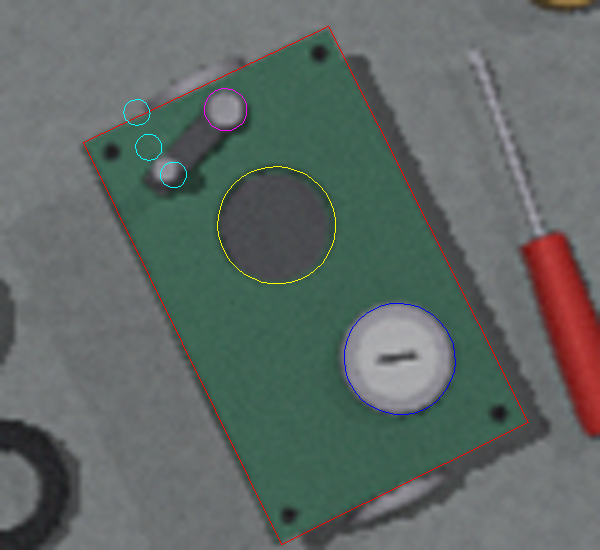

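View pics/f_scene.png

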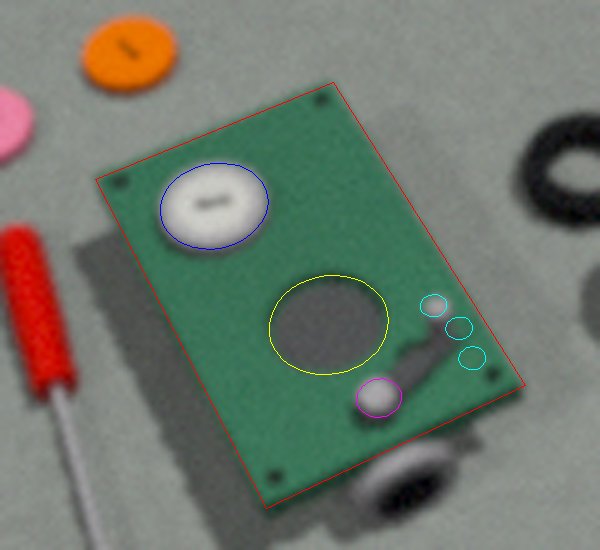

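The overlay fits both pictures well. Housing is at (0.5285, -0.106) with yaw 0.468, the disc at (0.492, -0.149), and the keeper is open at about 1.1 rad. I'll go behind the disc with the fingers about 30 mm apart, giving a stable two-point push.

carry_out:
  dp:
    - [28.9, -18.9, 0]
    - [28.9, -18.9, 0]
    - [28.9, -18.9, 0]
    - [28.9, -18.9, 0]
    - [28.9, -18.9, 0]
    - [28.9, -18.9, 0]
    - [28.9, -18.9, 0]
    - [28.9, -18.9, 0]
  twist:
    - [0, 0, 0]
    - [0, 0, 0]
    - [0, 0, 0]
    - [0, 0, 0]
    - [0, 0, 0]
    - [0, 0, 0]
    - [0, 0, 0]
    - [0, 0, 0]
  gripper: [0.3, 0.3, 0.3, 0.3, 0.3, 0.3, 0.3, 0.3]
  squeeze: 20

```text
t: 3.47
ee_pos: [0.3824, -0.294, 0.2315]
tcp_rot: [3.075, 0.643, 0.001]
ft_force: [-0.1, -0.0, -0.1]
grip_width: 0.0297
finger_force: 0.0
```

carry_out:
  dp:
    - [28.9, -18.9, 0]
    - [28.9, -18.9, 0]
    - [28.9, -18.9, 0]
    - [28.9, -18.9, 0]
    - [0, 0, 25]
    - [0, 0, 25]
    - [0, 0, 25]
    - [0, 0, 0]
  twist:
    - [0, 0, 0]
    - [0, 0, 0]
    - [0, 0, 0]
    - [0, 0, 0]
    - [0, 0, -6]
    - [0, 0, -6]
    - [0, 0, -6]
    - [0, 0, 0]
  gripper: [0.3, 0.3, 0.3, 0.3, 0.3, 0.3, 0.3, 0.3]

```text
t: 4.13
ee_pos: [0.4544, -0.1777, 0.1523]
tcp_rot: [-2.928, -1.118, 0.009]
ft_force: [-0.6, 0.4, -0.4]
grip_width: 0.0302
finger_force: 0.0
```

```bash
cat > st.py <<'E'
from h import *
o=arm.get_obs(); R=cv2.Rodrigues(np.array(o['tcp_rot']))[0]; p=np.array(o['ee_pos'])
print('t',o['t'],'p',p.round(4),'R',R.round(3).tolist(),'f',np.round(o['ft_force'],2),'w',o['grip_width'],'q6',o['q'][5])
def tgt(P): print('to',P,'tool mm',(1000*R.T@(np.array(P)-p)).round(1))
tgt([.457,-.180,.064]); tgt([.5553,-.0925,.064])
E
python3 st.py
```

```text
t 4.1333 p [ 0.4544 -0.1777  0.1523] R [[0.745, 0.667, -0.008], [0.667, -0.745, 0.004], [-0.003, -0.009, -1.0]] f [-0.56  0.44 -0.44] w 0.03018907209403418 q6 0.3259004207447987
to [0.457, -0.18, 0.064] tool mm [ 0.7  4.2 88.2]
to [0.5553, -0.0925, 0.064] tool mm [132.3   4.5  87.8]
```

carry_out:
  dp:
    - [0, 4, 20]
    - [0, 0, 25]
    - [0, 0, 20]
    - [0, 0, 10]
    - [0, 0, 6]
    - [0, 0, 4]
    - [0, 0, 3]
    - [0, 0, 0]
  twist:
    - [0, 0, 0]
    - [0, 0, 0]
    - [0, 0, 0]
    - [0, 0, 0]
    - [0, 0, 0]
    - [0, 0, 0]
    - [0, 0, 0]
    - [0, 0, 0]
  gripper: [0.3, 0.3, 0.3, 0.3, 0.3, 0.3, 0.3, 0.3]

```text
t: 4.8
ee_pos: [0.4605, -0.1832, 0.0688]
tcp_rot: [2.936, 1.115, 0.001]
ft_force: [0.5, 0.6, 0.1]
grip_width: 0.0301
finger_force: 0.0
```

```bash
python3 st.py; python3 - <<'E'
from h import *
a=save('scene','x.png'); 
c=cv2.resize(a[130:270,190:330,::-1],None,fx=4,fy=4,interpolation=cv2.INTER_CUBIC); cv2.imwrite('pics/c1.png',c)
E
```

```text
t 4.8 p [ 0.4605 -0.1832  0.0688] R [[0.748, 0.664, 0.001], [0.664, -0.748, -0.001], [0.0, 0.001, -1.0]] f [0.5  0.6  0.05] w 0.030121154929601445 q6 0.32564793367809164
to [0.457, -0.18, 0.064] tool mm [-0.5 -4.7  4.8]
to [0.5553, -0.0925, 0.064] tool mm [131.1  -4.9   4.8]
```

View pics/c1.png

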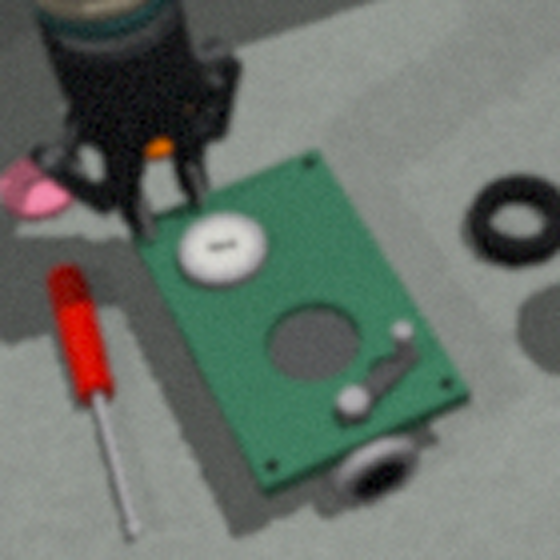

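The crop shows both fingertips behind the disc on the housing's -x edge, with the disc at crop (222,248) and the recess at (313,342). The last reading had lagged, so I correct sideways, lower to about 64.5 mm and start pushing.

carry_out:
  dp:
    - [0, -4.8, 0]
    - [0, 0, 2]
    - [0, 0, 2.3]
    - [0, 0, 0]
    - [0, 0, 0]
  twist:
    - [0, 0, 0]
    - [0, 0, 0]
    - [0, 0, 0]
    - [0, 0, 0]
    - [0, 0, 0]
  gripper: [0.3, 0.3, 0.3, 0.3, 0.3]

```text
t: 5.27
ee_pos: [0.4568, -0.1792, 0.064]
tcp_rot: [2.936, 1.117, -0.0]
ft_force: [0.5, -0.2, -0.1]
grip_width: 0.0299
finger_force: 0.0
```

```bash
python3 st.py
```

```text
t 5.2667 p [ 0.4568 -0.1792  0.064 ] R [[0.747, 0.665, -0.0], [0.665, -0.747, -0.0], [-0.0, 0.0, -1.0]] f [ 0.53 -0.21 -0.1 ] w 0.029876519786082377 q6 0.32814303877781936
to [0.457, -0.18, 0.064] tool mm [-0.4  0.7 -0. ]
to [0.5553, -0.0925, 0.064] tool mm [131.2   0.7  -0. ]
```

carry_out:
  dp:
    - [5, 0.7, 0]
    - [5, 0, 0]
    - [4, 0, 0]
    - [4, 0, 0]
    - [4, 0, 0]
    - [5, 0, 0]
    - [5, 0, 0]
    - [5, 0, 0]
  twist:
    - [0, 0, 0]
    - [0, 0, 0]
    - [0, 0, 0]
    - [0, 0, 0]
    - [0, 0, 0]
    - [0, 0, 0]
    - [0, 0, 0]
    - [0, 0, 0]
  gripper: [0.3, 0.3, 0.3, 0.3, 0.3, 0.3, 0.3, 0.3]

```text
t: 5.93
ee_pos: [0.4853, -0.1549, 0.064]
tcp_rot: [2.936, 1.117, -0.0]
ft_force: [-1.4, -1.4, 0.5]
grip_width: 0.0296
finger_force: 0.6
```

carry_out:
  dp:
    - [5, 0, 0]
    - [5, 0, 0]
    - [5, 0, 0]
    - [4, 0, 0]
    - [4, 0, 0]
    - [3, 0, 0]
    - [2, 0, 0]
    - [0, 0, 0]
  twist:
    - [0, 0, 0]
    - [0, 0, 0]
    - [0, 0, 0]
    - [0, 0, 0]
    - [0, 0, 0]
    - [0, 0, 0]
    - [0, 0, 0]
    - [0, 0, 0]
  gripper: [0.3, 0.3, 0.3, 0.3, 0.3, 0.3, 0.3, 0.3]

```text
t: 6.6
ee_pos: [0.5063, -0.1363, 0.064]
tcp_rot: [2.936, 1.117, 0.001]
ft_force: [-0.7, -0.0, -0.3]
grip_width: 0.0299
finger_force: 0.0
```

```bash
python3 st.py; python3 - <<'E'
from fit import *
a=save('scene','x2.png'); 
c=cv2.resize(a[150:270,200:320,::-1],None,fx=4,fy=4,interpolation=cv2.INTER_CUBIC); cv2.imwrite('pics/c2.png',c)
for cam in ('scene','top'):
    optics.get_image(cam)
    for r in models.cut_out(cam,'disc'):
        print(cam,r['confidence'],r['pixels'].sum(),onz(cam,r['location'],.073).round(4))
        if cam=='scene' and r['location'][1]>180: print(fit(disc,{cam:r['pixels'].astype(np.float32)},onz(cam,r['location'],.073)[:2],[.005,.005]))
E
```

```text
t 6.6 p [ 0.5063 -0.1363  0.064 ] R [[0.747, 0.665, 0.001], [0.665, -0.747, 0.0], [0.0, 0.0, -1.0]] f [-0.72 -0.03 -0.26] w 0.029913309455150434 q6 0.4475759367609373
to [0.457, -0.18, 0.064] tool mm [-65.9  -0.1  -0. ]
to [0.5553, -0.0925, 0.064] tool mm [65.7 -0.1  0. ]
scene 0.87 365 [ 0.5362 -0.115   0.073 ]
(array([ 0.52880477, -0.11737367]), np.float64(0.9426189064979553))
scene 0.84 264 [ 0.4444 -0.2707  0.073 ]
scene 0.5 162 [ 0.6008 -0.0562  0.073 ]
(array([ 0.587046  , -0.05666001]), np.float64(0.3051782548427582))
top 0.77 248 [ 0.3886 -0.2809  0.073 ]
top 0.66 148 [ 0.5294 -0.0987  0.073 ]
```

View pics/c2.png

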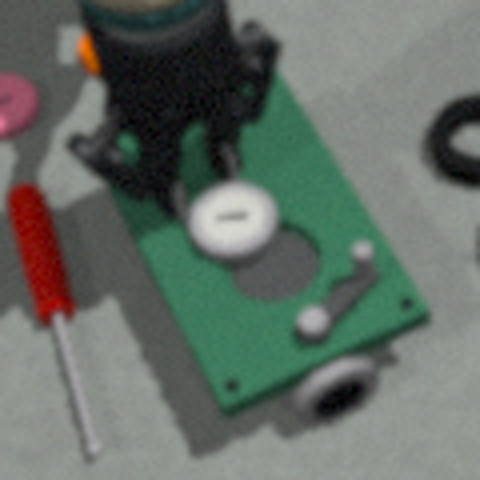

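The disc is held centrally between the two fingers, at crop (233,220), with its front edge already over the recess at crop (275,265). I continue slowly for about 34 mm.

carry_out:
  dp:
    - [4, 0, 0]
    - [4, 0, 0]
    - [3, 0, 0]
    - [3, 0, 0]
    - [3, 0, 0]
    - [3, 0, 0]
    - [3, 0, 0]
    - [3, 0, 0]
  twist:
    - [0, 0, 0]
    - [0, 0, 0]
    - [0, 0, 0]
    - [0, 0, 0]
    - [0, 0, 0]
    - [0, 0, 0]
    - [0, 0, 0]
    - [0, 0, 0]
  gripper: [0.3, 0.3, 0.3, 0.3, 0.3, 0.3, 0.3, 0.3]

```text
t: 7.52
ee_pos: [0.5256, -0.1189, 0.0639]
tcp_rot: [-2.936, -1.117, -0.001]
ft_force: [-0.4, 0.5, 0.4]
grip_width: 0.0299
finger_force: 0.2
```

carry_out:
  dp:
    - [2, 0, 0]
    - [2, 0, 0]
    - [2, 0, 0]
    - [2, 0, 0]
    - [0, 0, 0]
    - [0, 0, 0]
  twist:
    - [0, 0, 0]
    - [0, 0, 0]
    - [0, 0, 0]
    - [0, 0, 0]
    - [0, 0, 0]
    - [0, 0, 0]
  gripper: [0.3, 0.3, 0.3, 0.3, 0.3, 0.3]

```text
t: 8.02
ee_pos: [0.5316, -0.1139, 0.0641]
tcp_rot: [2.936, 1.117, 0.001]
ft_force: [-0.4, -0.2, -0.5]
grip_width: 0.0297
finger_force: 0.0
```

```bash
python3 st.py; cat > dk.py <<'E'
from fit import *
a=save('scene','x3.png'); 
c=cv2.resize(a[150:270,200:320,::-1],None,fx=4,fy=4,interpolation=cv2.INTER_CUBIC); cv2.imwrite('pics/c3.png',c)
for r in models.cut_out('scene','disc'):
    l=r['location']
    if abs(onz('scene',l,.07)[:2]-[.55,-.1]).max()<.04:
        for z in (.054,.062):
            f=lambda x: np.vstack([circ(*x,.026,max(z,.062)),circ(*x,.026,z+.012)])
            print(z,r['confidence'],r['pixels'].sum(),fit(f,{'scene':r['pixels'].astype(np.float32)},onz('scene',l,.066)[:2],[.005,.005]))
E
python3 dk.py
```

```text
t 8.0167 p [ 0.5316 -0.1139  0.0641] R [[0.747, 0.665, 0.001], [0.665, -0.747, -0.0], [0.0, 0.0, -1.0]] f [-0.39 -0.18 -0.53] w 0.029678128592961678 q6 0.5044976771513725
to [0.457, -0.18, 0.064] tool mm [-99.6  -0.2   0. ]
to [0.5553, -0.0925, 0.064] tool mm [32.  -0.3  0.1]
0.054 0.62 356 (array([ 0.55545964, -0.09559346]), np.float64(0.9437467455863953))
0.062 0.62 356 (array([ 0.55771434, -0.09473221]), np.float64(0.8963722586631775))
```

View pics/c3.png

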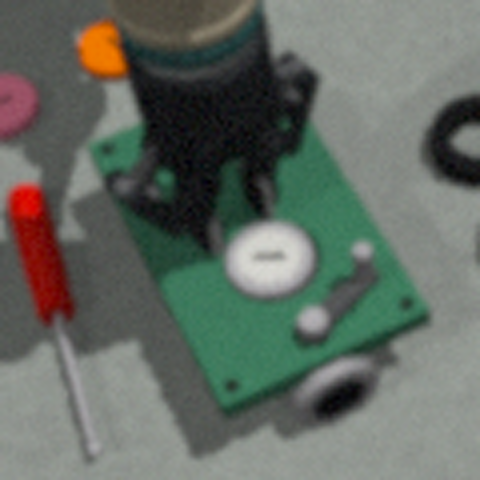

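The disc now covers the recess, at crop (270,259), and the fit prefers the seated height. I back off, lift and check from both cameras.

carry_out:
  dp:
    - [-5, 0, 0]
    - [-10, 0, 0]
    - [-10, 0, -10]
    - [-15, 0, -30]
    - [-20, 0, -30]
    - [-30, 0, -15]
    - [-30, 0, 0]
    - [0, 0, 0]
  twist:
    - [0, 0, 0]
    - [0, 0, 0]
    - [0, 0, 0]
    - [0, 0, 0]
    - [0, 0, 0]
    - [0, 0, 0]
    - [0, 0, 0]
    - [0, 0, 0]
  gripper: [0.3, 0.3, 0.3, 0.3, 0.3, 0.3, 0.3, 0.3]

```text
t: 8.78
ee_pos: [0.4378, -0.1969, 0.151]
tcp_rot: [2.935, 1.111, -0.003]
ft_force: [-0.7, -0.2, -0.3]
grip_width: 0.0299
finger_force: 0.0
```

```bash
cat > dk2.py <<'E'
from fit import *
H=np.array([.5285,-.106]);c0,s0=np.cos(.468),np.sin(.468);R2=np.array([[c0,-s0],[s0,c0]])
M={}
for cam in ('scene','top'):
    im=save(cam,'y_%s.png'%cam)
    for r in models.cut_out(cam,'disc'):
        if abs(onz(cam,r['location'],.07)[:2]-[.5553,-.0925]).max()<.03: M[cam]=r['pixels'].astype(np.float32); break
    # bright-pixel segmentation, sub-pixel check
    u=proj(cam,[.5553,-.0925,.066]).astype(int); S=5
    cv2.imwrite('pics/z_%s.png'%cam,cv2.resize(im[u[1]-40:u[1]+40,u[0]-40:u[0]+40,::-1],None,fx=S,fy=S,interpolation=cv2.INTER_CUBIC))
for ms in [[k] for k in M]+[list(M)]:
    for z in (.054,.062):
        f=lambda x: np.vstack([circ(*x,.026,max(z,.062)),circ(*x,.026,z+.012)])
        x,s=fit(f,{k:M[k] for k in ms},[.555,-.093],[.004,.004]); print(ms,z,x.round(4),round(s,3),'off seat mm',(1000*(R2.T@(x-H)-[.03,0])).round(1))
print('keeper/tab:')
for cam in ('scene','top'):
    for r in models.cut_out(cam,'tab')[:2]: print(cam,r['confidence'],r['pixels'].sum(),r['location'])
a=cv2.imread('pics/z_scene.png');b=cv2.imread('pics/z_top.png');cv2.imwrite('pics/z.png',np.hstack([a,b]))
E
python3 dk2.py; python3 st.py
```

```text
['scene'] 0.054 [ 0.5561 -0.0956] 0.932 off seat mm [-0.6 -3.1]
['scene'] 0.062 [ 0.5585 -0.0949] 0.932 off seat mm [ 1.8 -3.7]
['top'] 0.054 [ 0.5543 -0.0936] 0.918 off seat mm [-1.4 -0.6]
['top'] 0.062 [ 0.5542 -0.0929] 0.886 off seat mm [-1.2  0.1]
['scene', 'top'] 0.054 [ 0.5555 -0.0944] 0.909 off seat mm [-0.7 -1.8]
['scene', 'top'] 0.062 [ 0.5564 -0.0943] 0.866 off seat mm [ 0.2 -2.1]
keeper/tab:
scene 0.49 189 [279.5, 226.7]
top 0.48 170 [345.4, 170.8]
t 9.0833 p [ 0.4419 -0.1933  0.1488] R [[0.747, 0.665, -0.0], [0.665, -0.747, 0.0], [0.0, -0.0, -1.0]] f [-1.03 -0.34  0.23] w 0.030007338225906646 q6 0.28611111917672083
to [0.457, -0.18, 0.064] tool mm [20.1  0.2 84.8]
to [0.5553, -0.0925, 0.064] tool mm [151.8   0.2  84.8]
```

View pics/z.png

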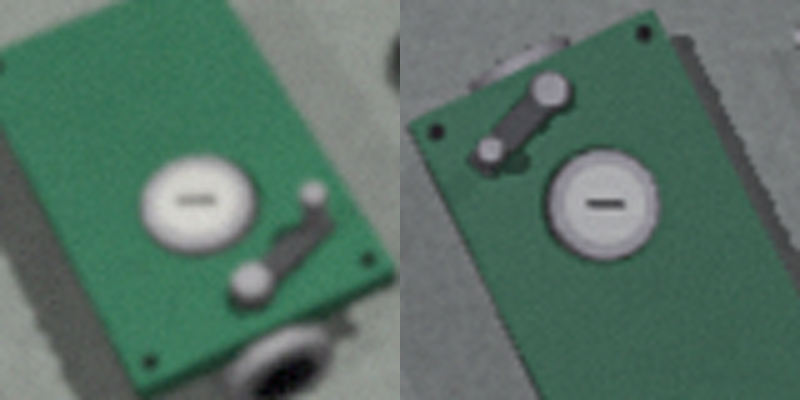

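The disc sits concentric in the recess in both views with no shadow or visible side, so it looks seated (within about 2 mm). The keeper post is at θ≈1.15. Next I straddle it with the fingers along its tangent.

carry_out:
  dp:
    - [33.5, -4.5, 0]
    - [33.5, -4.5, 0]
    - [33.5, -4.5, 0]
    - [33.5, -4.5, 0]
    - [33.5, -4.5, 0]
    - [33.5, -4.5, 0]
    - [0, 0, 0]
    - [0, 0, 0]
  twist:
    - [0, 0, 0]
    - [0, 0, 0]
    - [0, 0, 0]
    - [0, 0, 0]
    - [0, 0, 0]
    - [0, 0, 0]
    - [0, 0, 6.8]
    - [0, 0, 6.8]
  gripper: [0.2, 0.2, 0.2, 0.2, 0.2, 0.2, 0.2, 0.2]

```text
t: 9.75
ee_pos: [0.5753, -0.0371, 0.148]
tcp_rot: [-3.048, -0.76, 0.001]
ft_force: [-1.1, -0.5, -0.2]
grip_width: 0.034
finger_force: 0.0
```

carry_out:
  dp:
    - [0, 0, 0]
    - [0, 0, 0]
    - [0, 0, 0]
    - [0, 0, 0]
    - [0, 0, 0]
    - [0, 0, 0]
    - [0, 0, 0]
    - [0, 0, 0]
  twist:
    - [0, 0, 6.8]
    - [0, 0, 6.8]
    - [0, 0, 6.8]
    - [0, 0, 6.8]
    - [0, 0, 6.8]
    - [0, 0, 6.8]
    - [0, 0, 6.8]
    - [0, 0, 6.8]
  gripper: [0.2, 0.2, 0.2, 0.2, 0.2, 0.2, 0.2, 0.2]

```text
t: 10.42
ee_pos: [0.574, -0.0389, 0.1483]
tcp_rot: [-3.057, 0.722, 0.002]
ft_force: [-0.3, 0.4, 0.2]
grip_width: 0.0343
finger_force: 0.0
```

carry_out:
  dp:
    - [0, 0, 0]
    - [0, 0, 0]
    - [0, 0, 0]
    - [0, 0, 0]
  twist:
    - [0, 0, 6.8]
    - [0, 0, 6.8]
    - [0, 0, 0]
    - [0, 0, 0]
  gripper: [0.2, 0.2, 0.2, 0.2]

```text
t: 10.75
ee_pos: [0.574, -0.0392, 0.1485]
tcp_rot: [2.955, -1.067, -0.001]
ft_force: [-0.3, 0.0, -0.3]
grip_width: 0.0341
finger_force: 0.0
```

```bash
cat >> st.py <<'E'
H=np.array([.5285,-.106]);c0,s0=np.cos(.468),np.sin(.468);R2=np.array([[c0,-s0],[s0,c0]])
pv=H+R2@[.088,0]; h=R2.T@(p[:2]-pv); print('polar about pivot: r mm',1000*np.hypot(*h),'theta',np.arctan2(h[1],-h[0]),'x yaw deg',np.degrees(np.arctan2(R[1,0],R[0,0])),'want',np.degrees(.468-np.arctan2(h[1],-h[0])))
tgt([.5739,-.0389,.080])
E
python3 st.py
```

```text
t 10.75 p [ 0.574  -0.0392  0.1485] R [[0.769, -0.639, -0.001], [-0.639, -0.769, 0.0], [-0.001, 0.0, -1.0]] f [-0.31  0.01 -0.34] w 0.03408323793522713 q6 2.074630113144513
to [0.457, -0.18, 0.064] tool mm [  0.  183.   84.5]
to [0.5553, -0.0925, 0.064] tool mm [19.8 52.9 84.5]
polar about pivot: r mm 42.77181260631792 theta 1.154675785964194 x yaw deg -39.703973980411234 want -39.34362442957698
to [0.5739, -0.0389, 0.08] tool mm [-0.2 -0.2 68.5]
```

carry_out:
  dp:
    - [0, 0, 20]
    - [0, 0, 15]
    - [0, 0, 6]
    - [0, 0, 4]
    - [0, 0, 3]
    - [0, 0, 3]
    - [0, 0, 0]
  twist:
    - [0, 0, 0]
    - [0, 0, 0]
    - [0, 0, 0]
    - [0, 0, 0]
    - [0, 0, 0]
    - [0, 0, 0]
    - [0, 0, 0]
  gripper: [0.2, 0.2, 0.2, 0.2, 0.2, 0.2, 0.2]

```text
t: 11.33
ee_pos: [0.574, -0.04, 0.098]
tcp_rot: [2.953, -1.072, 0.0]
ft_force: [-0.1, -0.5, 0.4]
grip_width: 0.0342
finger_force: 0.0
```

carry_out:
  dp:
    - [0, 0, 4]
    - [0, 0, 4]
    - [0, 0, 4]
    - [0, 0, 4]
    - [0, 0, 0]
    - [0, 0, 0]
  twist:
    - [0, 0, 0]
    - [0, 0, 0]
    - [0, 0, 0]
    - [0, 0, 0]
    - [0, 0, 0]
    - [0, 0, 0]
  gripper: [0.2, 0.2, 0.2, 0.2, 0.2, 0.2]

```text
t: 11.83
ee_pos: [0.5736, -0.04, 0.0816]
tcp_rot: [2.952, -1.073, -0.001]
ft_force: [0.9, 0.0, -0.6]
grip_width: 0.0344
finger_force: 0.0
```

```bash
python3 st.py; python3 - <<'E'
from h import *
a=save('scene','x5.png'); 
cv2.imwrite('pics/c5.png',cv2.resize(a[170:260,230:330,::-1],None,fx=6,fy=6,interpolation=cv2.INTER_CUBIC))
E
```

```text
t 11.8333 p [ 0.5736 -0.04    0.0816] R [[0.767, -0.642, -0.001], [-0.642, -0.767, 0.0], [-0.001, 0.0, -1.0]] f [ 0.87  0.04 -0.58] w 0.03438182931401036 q6 2.0776097455617846
to [0.457, -0.18, 0.064] tool mm [  0.5 182.2  17.7]
to [0.5553, -0.0925, 0.064] tool mm [19.7 52.  17.6]
polar about pivot: r mm 42.549501828590316 theta 1.1350181645747652 x yaw deg -39.94963805137298 want -38.21732568869661
to [0.5739, -0.0389, 0.08] tool mm [-0.5 -1.   1.6]
```

View pics/c5.png

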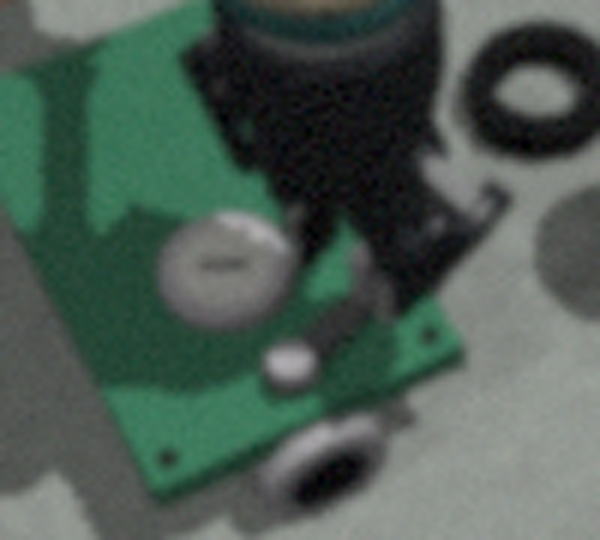

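The fingers straddle the post, visible between them at crop (360,260), and nothing is pressed. I narrow the gap and swing about the pivot.

carry_out:
  dp:
    - [0, 0, 0]
    - [0, 0, 0]
    - [0, 0, 0]
    - [0.1, 3, 0]
    - [0.1, 3, 0]
    - [0.1, 3, 0]
    - [0.1, 3, 0]
    - [0.1, 3, 0]
  twist:
    - [0, 0, -1.5]
    - [0, 0, 0]
    - [0, 0, 0]
    - [0, 0, -4]
    - [0, 0, -4]
    - [0, 0, -4]
    - [0, 0, -4]
    - [0, 0, -4]
  gripper: [0.45, 0.45, 0.45, 0.45, 0.45, 0.45, 0.45, 0.45]

```text
t: 12.55
ee_pos: [0.5669, -0.0528, 0.0822]
tcp_rot: [-3.101, 0.499, -0.001]
ft_force: [0.6, 0.9, -0.6]
grip_width: 0.0238
finger_force: 0.7
```

```bash
python3 st.py
```

```text
t 12.55 p [ 0.5669 -0.0528  0.0822] R [[0.949, -0.314, 0.001], [-0.314, -0.949, 0.001], [0.001, -0.001, -1.0]] f [ 0.56  0.86 -0.56] w 0.023784694132614945 q6 1.674030573164052
to [0.457, -0.18, 0.064] tool mm [-64.5 155.3  18. ]
to [0.5553, -0.0925, 0.064] tool mm [ 1.4 41.4 18.1]
polar about pivot: r mm 42.31483642236789 theta 0.7931227392743758 x yaw deg -18.296665046417406 want -18.628160784153987
to [0.5739, -0.0389, 0.08] tool mm [  2.2 -15.4   2.2]
```

carry_out:
  dp:
    - [0.1, 3, 0]
    - [0.1, 3, 0]
    - [0.1, 3, 0]
    - [0.1, 3, 0]
    - [0.1, 3, 0]
    - [0.1, 3, 0]
    - [0.1, 3, 0]
    - [0, 0, 0]
  twist:
    - [0, 0, -4]
    - [0, 0, -4]
    - [0, 0, -4]
    - [0, 0, -4]
    - [0, 0, -4]
    - [0, 0, -4]
    - [0, 0, -4]
    - [0, 0, 0]
  gripper: [0.45, 0.45, 0.45, 0.45, 0.45, 0.45, 0.45, 0.45]

```text
t: 13.22
ee_pos: [0.5652, -0.0741, 0.0822]
tcp_rot: [3.131, 0.262, 0.001]
ft_force: [0.4, -0.2, 0.5]
grip_width: 0.0234
finger_force: 0.0
```

```bash
python3 st.py
```

```text
t 13.2167 p [ 0.5652 -0.0741  0.0822] R [[0.986, 0.166, 0.0], [0.166, -0.986, -0.0], [0.0, 0.0, -1.0]] f [ 0.41 -0.17  0.48] w 0.023399098117933916 q6 1.151472712639667
to [0.457, -0.18, 0.064] tool mm [-124.3   86.5   18.1]
to [0.5553, -0.0925, 0.064] tool mm [-12.9  16.5  18.1]
polar about pivot: r mm 42.52570654546926 theta 0.2842739353924241 x yaw deg 9.563155308912414 want 10.526728088561986
to [0.5739, -0.0389, 0.08] tool mm [ 14.4 -33.2   2.2]
```

carry_out:
  dp:
    - [0.1, 3, 0]
    - [0.1, 3, 0]
    - [0.1, 3, 0]
    - [0.1, 3, 0]
    - [0.1, 3, 0]
    - [0, 1.5, 0]
    - [0, 0, 0]
  twist:
    - [0, 0, -4]
    - [0, 0, -4]
    - [0, 0, -4]
    - [0, 0, -4]
    - [0, 0, -4]
    - [0, 0, -2]
    - [0, 0, 0]
  gripper: [0.45, 0.45, 0.45, 0.45, 0.45, 0.45, 0.45]

```text
t: 13.8
ee_pos: [0.5709, -0.0892, 0.0821]
tcp_rot: [3.024, 0.852, 0.0]
ft_force: [-0.1, -0.4, 0.1]
grip_width: 0.0234
finger_force: 0.0
```

carry_out:
  dp:
    - [0, 1, 0]
    - [0, 1, 0]
    - [0, 0, 0]
    - [0, 0, 0]
  twist:
    - [0, 0, 0]
    - [0, 0, 0]
    - [0, 0, 0]
    - [0, 0, 0]
  gripper: [0.45, 0.45, 0.45, 0.45]

```text
t: 14.13
ee_pos: [0.5711, -0.0899, 0.082]
tcp_rot: [-3.022, -0.852, 0.001]
ft_force: [-2.1, 3.8, 3.0]
grip_width: 0.0235
finger_force: 2.5
```

```bash
python3 st.py
```

```text
t 14.1333 p [ 0.5711 -0.0899  0.082 ] R [[0.853, 0.522, -0.001], [0.522, -0.853, 0.002], [-0.0, -0.002, -1.0]] f [-2.12  3.83  2.97] w 0.02345197277340287 q6 0.7431119057924954
to [0.457, -0.18, 0.064] tool mm [-144.4   17.2   18. ]
to [0.5553, -0.0925, 0.064] tool mm [-14.8  -6.   18. ]
polar about pivot: r mm 42.98961068308567 theta -0.11325748719914103 x yaw deg 31.495592451497046 want 33.30360082689025
to [0.5739, -0.0389, 0.08] tool mm [ 29. -42.   2.]
```

The arm is at its stop: force rose to about 4 N and the post angle is about 0. I centre the gap, lift straight off and check.

carry_out:
  dp:
    - [0, -4, 0]
    - [0, -2.5, 0]
    - [0, 0, -3]
    - [0, 0, -10]
    - [0, 0, -20]
    - [0, 0, -30]
    - [0, 0, -40]
    - [-30, 0, -20]
  twist:
    - [0, 0, 0]
    - [0, 0, 0]
    - [0, 0, 0]
    - [0, 0, 0]
    - [0, 0, 0]
    - [0, 0, 0]
    - [0, 0, 0]
    - [0, 0, 0]
  gripper: [0.45, 0.45, 0.45, 0.45, 0.45, 0.45, 0.45, 0.45]

```text
t: 14.8
ee_pos: [0.5489, -0.1009, 0.2102]
tcp_rot: [3.017, 0.856, 0.018]
ft_force: [1.4, -1.6, 0.9]
grip_width: 0.0235
finger_force: 0.0
```

carry_out:
  dp:
    - [-40, 0, 0]
    - [-40, 0, 0]
    - [-40, 0, 0]
    - [-40, 0, 0]
    - [0, 0, 0]
    - [0, 0, 0]
  twist:
    - [0, 0, 0]
    - [0, 0, 0]
    - [0, 0, 0]
    - [0, 0, 0]
    - [0, 0, 0]
    - [0, 0, 0]
  gripper: [0.45, 0.45, 0.45, 0.45, 0.45, 0.45]

```text
t: 15.3
ee_pos: [0.4055, -0.1862, 0.2062]
tcp_rot: [3.023, 0.847, 0.002]
ft_force: [1.0, 0.5, 0.3]
grip_width: 0.0232
finger_force: 0.0
```

```bash
python3 st.py|head -1; python3 - <<'E'
from fit import *
H=np.array([.5285,-.106]);c0,s0=np.cos(.468),np.sin(.468);R2=np.array([[c0,-s0],[s0,c0]])
L=[]
for c in ('scene','top'):
    im=optics.get_image(c); u=proj(c,[.5553,-.0925,.066]).astype(int)
    cr=cv2.resize(im[u[1]-40:u[1]+40,u[0]-40:u[0]+40,::-1],None,fx=5,fy=5,interpolation=cv2.INTER_CUBIC)
    for th,col in ((0,(255,255,0)),(.12,(0,0,255))):
        q=H+R2@[.088-.043*np.cos(th),.043*np.sin(th)]
        pts=((np.array([proj(c,P) for P in circ(*q,.006,.1)])+.5-(u-40))*5).astype(np.int32); cv2.polylines(cr,[pts],True,col,1)
    L.append(cr)
cv2.imwrite('pics/end.png',np.hstack(L))
E
```

```text
t 15.3 p [ 0.4055 -0.1862  0.2062] R [[0.854, 0.52, 0.002], [0.52, -0.854, -0.002], [0.001, 0.003, -1.0]] f [1.02 0.55 0.31] w 0.02322544256314755 q6 0.43798803119760943
```

View pics/end.png

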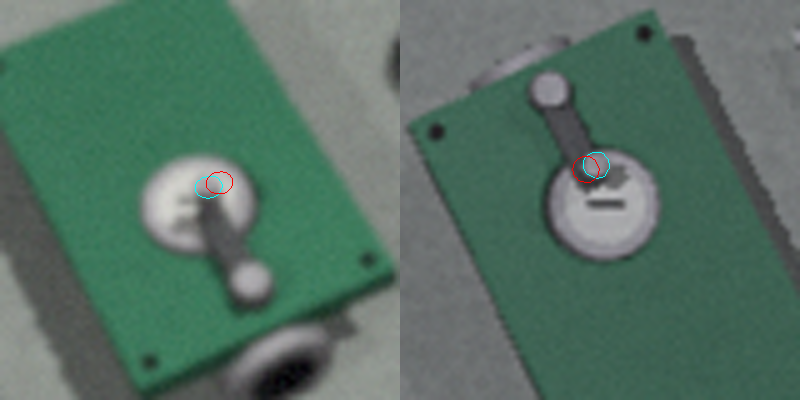

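The arm lies over the disc. The post matches the θ=0 outline (cyan) at crop (208,188) and (596,165), and the disc is still centred. I hand in.

```bash
python3 -c "
from cell import arm
print(arm.close_job())"
```

```text
the job is handed in; nothing more can be done
None
```

The job is handed in. The disc is in the recess and the keeper is pushed to its stop over it. The gripper is clear of everything, and I saw no contact with the bystanders. The hand-in gave no verdict, so these rest on the final camera views and the force I felt at the stop.

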